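# Recline the phone stand and lay the phone in it

## Robot

A 6-joint arm with a two-finger parallel gripper is mounted at the origin on the work surface. World frame = base frame: x ahead of the robot, y to its left, z up, the work surface at z = 0. Lengths are in m, angles in rad, forces in N, time in s.
With the tool pointing down it reaches from about 0.35 to 0.85 m from the base axis. Payload 8.1 kg.
Tool frame: the origin (TCP) lies on the centre line of the jaws, within the pads' length; the fingertips stand robot.tip_reach ahead of it and the grasp point (between the pads) lies 5 mm behind it (robot.tip_reach is the distance from the TCP to the fingertips, in m); z points along the fingers, y is the direction in which the jaws open and shut (so a half turn about z gives the same grasp; the last joint's range is limited). The gripper opens to 93 mm and grips with 3 to 60 N. Pads are 15 mm wide; open, the fingers measure 128 mm over their backs; the gripper's body (75 mm by 188 mm) begins 65 mm behind the grasp point.
Start: joints at [-1.228, 0.13, 1.488, -0, 1.523, -0.085], TCP at [0.249, -0.546, 0.233] pointing down, gripper open.
Joint ranges: [-2.96, 2.96], [-0.89, 2.26], [0.02, 2.5], [-1.34, 4.48], [0, 2.73], [-2.66, 2.66]. Speed limits (rad/s): [2.39, 2.39, 2.79, 3.14, 3.14, 3.14].

## Interface

Orientations are given as a rotation vector (axis times angle).
In Python, from plant import sensors, read_camera, robot gives the robot as it stands.
- The arm moves only by the tool play_rows, never from a script. Its argument "series" is a list that holds one entry, the list of rows, each a list of 5 numbers: the closure, from -1 (fully open) to 1 (shut), then the shift along the world's x, y, z in m, then the turn about the world's z in rad. A call has 1 to 8 rows; each row is the pose to reach, as a shift and turn from the pose commanded when the call began; what a row does not reach only later rows make up. A row lasts 1/10 s, in which the tool goes at most 50 mm and 8.59 degrees, less where a joint would pass 70% of its speed; a pose out of reach is approached as far as the arm can. A call with a gripper value outside its range is refused whole. The fingers move at their own pace and stop on an object; "force" is the grip in N (left out, the last holds). Time passes only in rows, so rows that repeat a pose let the fingers close. It gives the time, the measured TCP pose, the force and the opening at its end, in the units of the state.
- sensors.read_state(): the state, without advancing time (a new reading comes with each control period).
- read_camera(name): name is "side" or "top"; returns a dict with "color" (400x640x3 uint8, red, green, blue), "range_z" (400x640 float32, m along the optical axis (not along the pixel's ray), 0 where there is no reading), "intrinsics" (3x3 intrinsics, pixels), "D" ([k1, k2, p1, p2, k3] as OpenCV has them; the pictures are not rectified), "rvec" (rotation vector, rad) and "tvec" (3), from world to camera coordinates, as OpenCV has them. Camera axes: x right, y down, z forward; pixel columns grow to the right and rows downward; lengths in m; the calibration is good to about 2 mm. A picture is of the moment at which its call begins.
- robot.close_job(): hands the job in, once; it reports no verdict.
The state is a dict: "t": time; "q": joint angles; "dq": joint speeds; "joint_torque": joint torques, N m; "tool_pos": TCP position; "orientation": TCP orientation; "force": force on the tool from outside, world axes, zero at the start; "wrist_torque": the same for the moment, N m; "opening": finger opening in m.
Only numpy, scipy, OpenCV 4.12 (cv2) and the standard library are available. Lean on these libraries where they do the work, as an engineer would, in place of code of your own. Each camera call takes 0.05 s, during which the arm holds its last target.

## Task

Tip the back-rest of the little phone stand back until it is against its stop, then lay the phone on it: screen outwards, camera end up, its lower edge resting against the lip and centred on the narrow back-rest. Set the phone down without dropping it, and leave the other things on the desk where they are.

Things in the scene. Friction and masses are not known exactly. Their poses are not given: they have to be found in the camera images.
- backrest (a joint): hinge angle of the stand's back-rest. 0: nearly upright, face 80 degrees from level; grows as its top tips away from the stand's front; 0.873: back against its stop, face 30 degrees from level (slope = 80 degrees minus the value). Stiff hinge: stays where it is left, 1 to 2 N at the top moves it. Starts at 0 to 0.25.
- stand_hinge (a point): middle of the hinge of the phone stand, 72 mm above the desk top. The stand is fixed to the desk: a dark steel foot 110 x 90 x 10 mm, a thin aluminium column, and on top the back-rest. Axes of the stand: x level, from its front to its back (the way the back-rest tips), y along the hinge, z up.
- seat (a point): where the phone's centre (half its thickness up) belongs: then its lower edge touches the lip. Moves with the back-rest. x up along the back-rest, y across, z out of its face. 59 mm (x) and 16 mm (z) from the hinge axis; face at z = -5 mm. Aluminium plate 40 mm wide, narrower than the phone, 5 thick, x = -71 to +41 mm; lip at the lower end, inner face x = -65, 16 mm above the face.
- backrest_top (a point): middle of the upper edge of the back-rest, on its face, 100 mm from the hinge axis along the back-rest; axes as seat
- phone_center (a point): centre of the phone (half-way up), which starts lying flat on the desk mat, screen up, its underside 2 mm above the desk top: 130 x 62 x 10 mm, 170 g, black case with a grey-blue screen. x: along it towards the camera end, y: across it (62 mm), z: out of the screen.
- phone_camera (a point): the dark round camera dot, 7 mm across, on the middle line of the screen, 54 mm from the phone's centre; marks the end that belongs up. At the other end is a pale bar with four small dark squares.
- phone: the phone itself, origin in the middle of its underside, axes as phone_center
- calculator: bystander: grey pocket calculator with keys, 105 x 66 x 12 mm, origin under its centre
- eraser: bystander: white eraser 45 x 22 x 13 mm, origin under its centre
- mouse: bystander: grey computer mouse, 98 x 60 x 38 mm, origin under its centre
- glue_stick: bystander: white glue stick standing upright, 28 mm across, 95 mm tall, origin under its centre
- tape: bystander: yellow roll of tape lying flat, 92 mm across, 24 mm high, origin under its centre
- stapler: bystander: grey and black stapler 125 x 32 x 42 mm, origin under its centre
Not all that is in view belongs to the job. What is shaped like the phone but turquoise or yellow is not meant. Leave any yellow look-alike of the part that bears backrest alone.

How it is judged:
By the outcome, as a careful person would: the job done as asked, in the order asked, and still so for the second after the job is handed in, with the robot touching nothing.
It also fails if it takes over 56 s, if anything falls off the work surface, if the arm or the gripper's body presses on something with over 40 N, if the wrist force passes 120 N, or if a joint passes its speed limit or range.

## Working session

There is one attempt and no reset: what is moved stays moved. The work goes in short steps, Python scripts to look and compute and a tool call to move; the robot and the scene stay as the last step left them, time stands still between calls to the robot, and variables do not carry over. Pictures are saved under pics/ and viewed, and the job is handed in when it is done.

Besides the shell and the picture viewer there is one more tool, called after ">>>" as a command line: name --argument value ..., lists and objects as JSON in quotes. play_rows: Moves the arm, as the interface text tells. Its arguments: {"type":"object","properties":{"series":{"type":"array","items":{"type":"array","items":{"type":"array","items":{"type":"number"}}}},"force":{"type":"number"}},"required":["series"]}

```bash
ls; mkdir -p pics
python3 - <<'E'
from plant import sensors, read_camera, robot
import cv2
print(sensors.read_state()); print(robot.tip_reach, dir(robot))
for n in("side","top"):
    r=read_camera(n); cv2.imwrite(f"pics/{n}0.png",r["color"][:,:,::-1]); print(r["intrinsics"],r["D"],r["rvec"],r["tvec"])
E
```

```text
pics
{'t': 0.0, 'q': array([-1.22838481e+00,  1.31178357e-01,  1.48926847e+00, -4.36259976e-05,
        1.52299699e+00, -8.53920710e-02]), 'dq': array([ 1.44064160e-03, -4.38285939e-04,  1.47807010e-03,  1.81954420e-04,
        1.14542616e-03, -6.48515338e-05]), 'joint_torque': array([-1.78578630e-03, -5.59857273e+01, -4.91747797e+01,  7.69191748e-02,
        3.59246344e-02, -1.13139042e-04]), 'tool_pos': array([ 0.24875099, -0.54540888,  0.23158309]), 'orientation': array([-3.06820674e+00, -6.66494356e-01,  4.40279587e-04]), 'force': array([0.55360708, 0.15952439, 0.03682576]), 'wrist_torque': array([-0.04150963, -0.02796565, -0.02887119]), 'opening': 0.09305975142868153}
0.014 ['IKError', '__class__', '__delattr__', '__dict__', '__dir__', '__doc__', '__eq__', '__format__', '__ge__', '__getattribute__', '__getstate__', '__gt__', '__hash__', '__init__', '__init_subclass__', '__le__', '__lt__', '__module__', '__ne__', '__new__', '__reduce__', '__reduce_ex__', '__repr__', '__setattr__', '__sizeof__', '__str__', '__subclasshook__', '__weakref__', 'close_job', 'tip_reach']
[[504.6755789    0.         312.56367042]
 [  0.         504.6755789  198.16319799]
 [  0.           0.           1.        ]] [-0.00470734  0.          0.          0.          0.        ] [ 0.61576077 -2.52218705  1.28822754] [0.40672848 0.21997667 1.37856517]
[[509.88239072   0.         320.32386673]
 [  0.         509.88239072 196.55656199]
 [  0.           0.           1.        ]] [-0.16782812  0.          0.          0.          0.        ] [ 2.20377976 -2.15245848  0.08461906] [0.00243562 0.48578181 1.59851932]
```

View pics/side0.png

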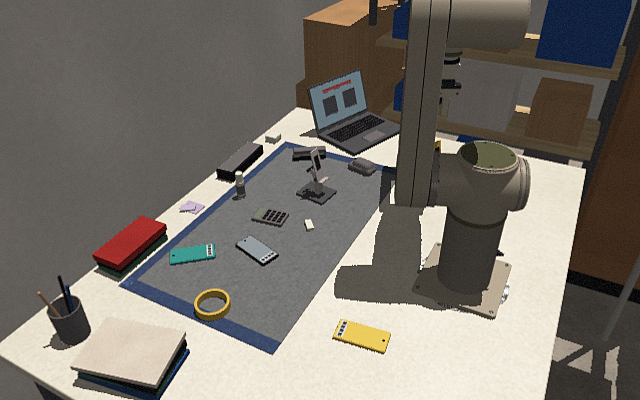

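View pics/top0.png

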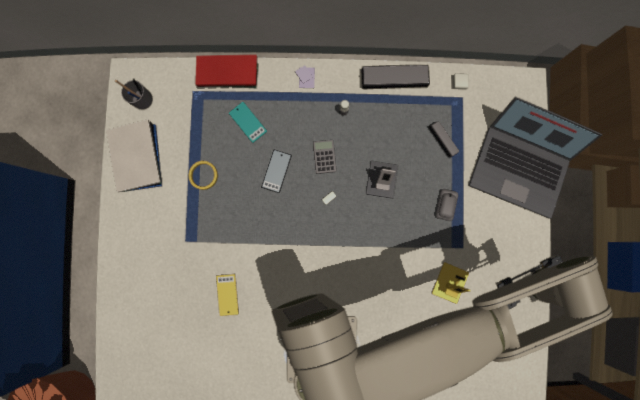

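```bash
cat > h.py <<'E'
from plant import sensors, read_camera, robot
import cv2, numpy as np
def cam(n):
    r=read_camera(n); r["R"]=cv2.Rodrigues(np.array(r["rvec"],float))[0]; r["t"]=np.array(r["tvec"],float).ravel()
    r["K"]=np.array(r["intrinsics"],float); r["D"]=np.array(r["D"],float).ravel(); return r
def ray(r,uv):
    p=cv2.undistortPoints(np.array(uv,float).reshape(-1,1,2),r["K"],r["D"]).reshape(-1,2)
    d=np.c_[p,np.ones(len(p))]@r["R"]; return -r["R"].T@r["t"],d
def onplane(r,uv,z):
    c,d=ray(r,uv); s=(z-c[2])/d[:,2]; return c+s[:,None]*d
def depthpts(r,uv):
    uv=np.array(uv,int).reshape(-1,2); c,d=ray(r,uv); z=r["range_z"][uv[:,1],uv[:,0]]; return c+z[:,None]*d
def proj(r,P): return cv2.projectPoints(np.array(P,float).reshape(-1,1,3),np.array(r["rvec"],float),r["t"],r["K"],r["D"])[0].reshape(-1,2)
def crop(r,x0,y0,x1,y1,s,f): cv2.imwrite(f,cv2.resize(r["color"][y0:y1,x0:x1,::-1],None,fx=s,fy=s,interpolation=cv2.INTER_NEAREST))
E
python3 - <<'E'
from h import *
t=cam("top"); s=cam("side")
crop(t,340,140,440,215,8,"pics/t_stand.png"); crop(s,270,130,370,205,8,"pics/s_stand.png"); crop(t,255,140,305,200,8,"pics/t_phone.png")
print(onplane(t,[[277,171],[380,178],[325,157]],0.012)); print(depthpts(t,[[277,171],[388,178]]))
E
```

```text
[[ 0.56519455  0.15480899  0.012     ]
 [ 0.55037218 -0.17592373  0.012     ]
 [ 0.61403253  0.00191311  0.012     ]]
[[ 0.56485424  0.15456971  0.01461696]
 [ 0.53821063 -0.18812841  0.11756042]]
```

View pics/t_stand.png

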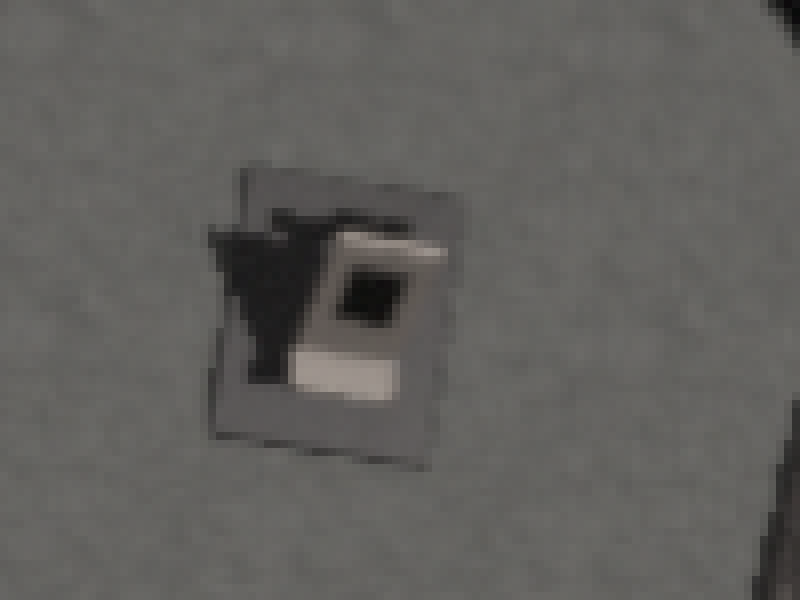

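View pics/s_stand.png

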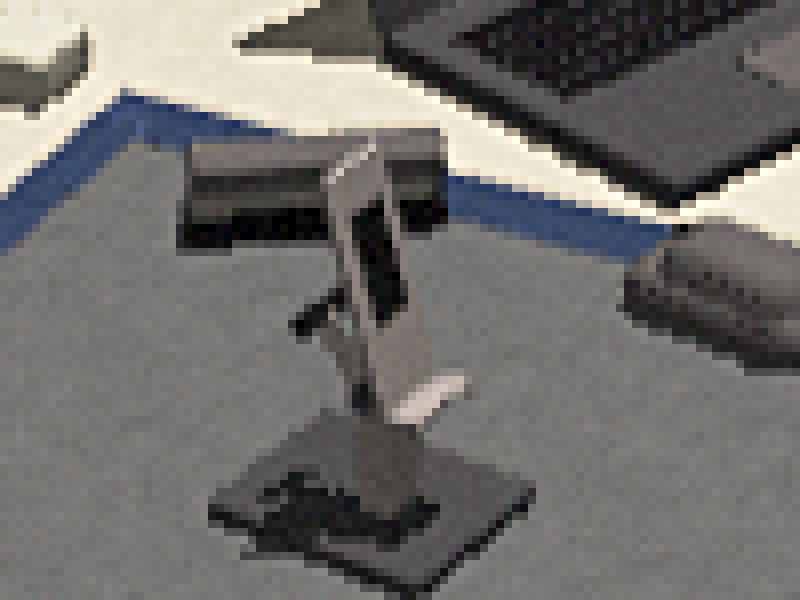

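View pics/t_phone.png

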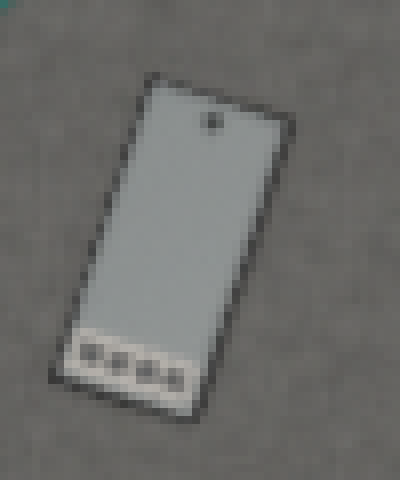

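Run:
```python
from h import *
np.set_printoptions(precision=4,suppress=True)
t=cam("top"); s=cam("side")
def A(l,x0,y0): return np.array(l)/8.-.5+np.array([x0,y0])
foot=onplane(t,A([[242,165],[465,195],[428,468],[210,435]],340,140),0.010); print("foot",foot,foot.mean(0))
for i in range(4):
    d=foot[(i+1)%4]-foot[i]; print(np.linalg.norm(d),np.degrees(np.arctan2(d[1],d[0])))
ph=onplane(t,A([[150,75],[295,120],[200,420],[52,378]],255,140),0.012); print("ph",ph,ph.mean(0))
for i in range(4):
    d=ph[(i+1)%4]-ph[i]; print(np.linalg.norm(d),np.degrees(np.arctan2(d[1],d[0])))
print("camdot",onplane(t,A([[212,121]],255,140),0.012))
# side view check of phone
g=s["color"].astype(int)
for r,n,(x0,y0,x1,y1) in((t,"top",(340,140,440,215)),(s,"side",(270,130,370,205))):
    u,v=np.meshgrid(np.arange(x0,x1),np.arange(y0,y1)); P=depthpts(r,np.c_[u.ravel(),v.ravel()])
    m=(P[:,2]>0.05)&(P[:,2]<0.2)&(np.hypot(P[:,0]-.545,P[:,1]+.18)<0.09); Q=P[m]
    print(n,m.sum(),Q.min(0),Q.max(0))
    i=np.argsort(-Q[:,2])[:12]; print(Q[i])
    np.save(f"/tmp/{n}.npy",np.c_[Q,np.c_[u.ravel(),v.ravel()][m]])
```

```text
foot [[ 0.6077 -0.1423  0.01  ]
 [ 0.5979 -0.2327  0.01  ]
 [ 0.4872 -0.2188  0.01  ]
 [ 0.4984 -0.1311  0.01  ]] [ 0.5478 -0.1812  0.01  ]
0.09086847441380422 -96.21962396038685
0.11154498106054497 172.8736387258702
0.08844450462201751 82.73391079335968
0.10991779285921058 -5.868535230662805
ph [[0.6368 0.1693 0.012 ]
 [0.6197 0.1102 0.012 ]
 [0.4978 0.1447 0.012 ]
 [0.5133 0.2046 0.012 ]] [0.5669 0.1572 0.012 ]
0.06149083749208328 -106.16273461054962
0.12673182009411882 164.22105879090722
0.06188871309349893 75.4960861813837
0.12852140652701524 -15.950100989405259
camdot [[0.6186 0.1436 0.012 ]]
top 300 [ 0.507  -0.2025  0.0634] [ 0.5771 -0.1598  0.1778]
[[ 0.5569 -0.1743  0.1778]
 [ 0.5516 -0.1918  0.1773]
 [ 0.5489 -0.2006  0.1771]
 [ 0.5569 -0.1658  0.1762]
 [ 0.5571 -0.1717  0.1754]
 [ 0.5516 -0.1834  0.1754]
 [ 0.5521 -0.2009  0.1751]
 [ 0.5546 -0.1834  0.1746]
 [ 0.5522 -0.1981  0.1742]
 [ 0.5573 -0.169   0.1736]
 [ 0.555  -0.1894  0.1733]
 [ 0.5544 -0.1662  0.1733]]
side 386 [ 0.5024 -0.2022  0.0506] [ 0.5759 -0.1524  0.174 ]
[[ 0.5464 -0.1843  0.174 ]
 [ 0.5471 -0.1719  0.1729]
 [ 0.5479 -0.194   0.1723]
 [ 0.5479 -0.1666  0.1718]
 [ 0.5507 -0.1583  0.1718]
 [ 0.5541 -0.1646  0.1713]
 [ 0.5515 -0.1871  0.1713]
 [ 0.5462 -0.1978  0.1708]
 [ 0.5521 -0.1812  0.1705]
 [ 0.5522 -0.1745  0.1703]
 [ 0.5497 -0.1835  0.1699]
 [ 0.5466 -0.1641  0.1698]]
```

Run:
```python
from h import *
np.set_printoptions(precision=4,suppress=True,linewidth=120)
a=np.radians(-6.6); R=np.array([[np.cos(a),-np.sin(a)],[np.sin(a),np.cos(a)]])
for n in("side","top"):
    Q=np.load(f"/tmp/{n}.npy"); xy=(Q[:,:2]-[0.5478,-0.1812])@R
    print(n)
    for z in np.arange(.05,.18,.01):
        m=(Q[:,2]>=z)&(Q[:,2]<z+.01)
        if m.any(): print(round(z,3),m.sum(),"x pct",np.percentile(xy[m,0],[0,10,25,50,75,90,100]),"y",np.percentile(xy[m,1],[0,5,50,95,100]))
```

```text
side
0.05 10 x pct [-0.0221 -0.0216 -0.021  -0.0144 -0.0117 -0.009  -0.0076] y [0.0083 0.0093 0.0118 0.0157 0.0176]
0.06 27 x pct [-0.0423 -0.0377 -0.0338 -0.0284 -0.024  -0.0157  0.0018] y [-0.0222 -0.0165  0.0099  0.0219  0.0259]
0.07 65 x pct [-0.0442 -0.0418 -0.0365 -0.0239 -0.0159  0.0032  0.0122] y [-0.017  -0.0126  0.0045  0.0227  0.0242]
0.08 41 x pct [-0.0269 -0.0243 -0.0229 -0.0204  0.0057  0.0126  0.0238] y [-0.0181 -0.0148  0.0023  0.0188  0.026 ]
0.09 43 x pct [-0.021  -0.0204 -0.0177 -0.0139  0.017   0.0212  0.027 ] y [-0.0208 -0.0128  0.0048  0.0222  0.0237]
0.1 31 x pct [-0.0215 -0.0194 -0.0176 -0.0166 -0.0129 -0.01    0.0197] y [-0.014  -0.0125  0.0065  0.023   0.0241]
0.11 22 x pct [-0.0181 -0.0163 -0.0152 -0.0143 -0.0121 -0.0112 -0.009 ] y [-0.0157 -0.0143  0.0021  0.0217  0.0224]
0.12 30 x pct [-0.0144 -0.0135 -0.0124 -0.0102 -0.0084 -0.0055 -0.0034] y [-0.0178 -0.0158  0.0038  0.0193  0.0235]
0.13 26 x pct [-0.0152 -0.0112 -0.0097 -0.0076 -0.0052 -0.0042 -0.003 ] y [-0.0216 -0.0165  0.0038  0.0203  0.0221]
0.14 25 x pct [-0.0107 -0.0081 -0.0062 -0.0055 -0.004  -0
[... 1087 characters left out ...]
3  0.0171  0.0185]
0.12 19 x pct [-0.0099 -0.0091 -0.0088 -0.0078 -0.0064 -0.0059 -0.0043] y [-0.0219 -0.0195 -0.0008  0.0142  0.0143]
0.13 17 x pct [-0.0066 -0.0065 -0.0058 -0.005  -0.0041 -0.0031 -0.0018] y [-0.0179 -0.0168  0.0003  0.0186  0.0191]
0.14 20 x pct [-0.0055 -0.0047 -0.0035 -0.0027 -0.001   0.0001  0.002 ] y [-0.019  -0.0159  0.0008  0.0179  0.0181]
0.15 23 x pct [-0.0032 -0.0021 -0.0007  0.0008  0.0014  0.0035  0.0041] y [-0.0202 -0.0175 -0.0018  0.0157  0.0169]
0.16 24 x pct [0.0011 0.0016 0.003  0.0045 0.0072 0.009  0.0103] y [-0.0186 -0.0173  0.0003  0.0176  0.0186]
0.17 18 x pct [0.0026 0.0035 0.0049 0.0062 0.0072 0.0081 0.0082] y [-0.0191 -0.019   0.0012  0.0158  0.0163]
```

```bash
cat >> h.py <<'E'
np.set_printoptions(precision=4,suppress=True,linewidth=120)
PSI=np.radians(-6.6); C=np.array([0.5478,-0.1812])
EX=np.array([np.cos(PSI),np.sin(PSI)]); EY=np.array([-EX[1],EX[0]])
def W(x,y,z):  # hinge-relative stand coords -> world
    p=C+EX*(x-0.010)+EY*(y+0.0005); return np.array([p[0],p[1],z+0.072])
def pose():
    s=sensors.read_state(); R=cv2.Rodrigues(s["orientation"])[0]; return s,R
E
python3 - <<'E'
from h import *
s,R=pose(); print(s["tool_pos"],R); print("jaw axis yaw",np.degrees(np.arctan2(R[1,1],R[0,1])))
def tip(th,sx,off=0.008):
    th=np.radians(th);u=np.array([np.cos(th),np.sin(th)]);n=np.array([-np.sin(th),np.cos(th)])
    p=sx*u+.011*n; return W(p[0]-off,0,p[1]+.014)
for th in(75,60,45,35,30,28): print(th,tip(th,.085))
print("pre",W(-.03-.008,0,.085+.014))
E
```

```text
[ 0.2489 -0.5458  0.2323] [[ 0.9099  0.4148 -0.0002]
 [ 0.4148 -0.9099  0.0006]
 [ 0.     -0.0006 -1.    ]]
jaw axis yaw -65.49184506053217
75 [ 0.5413 -0.1799  0.171 ]
60 [ 0.5627 -0.1824  0.1651]
45 [ 0.582  -0.1846  0.1539]
35 [ 0.5929 -0.1859  0.1438]
30 [ 0.5976 -0.1865  0.138 ]
28 [ 0.5994 -0.1867  0.1356]
pre [ 0.5002 -0.1752  0.171 ]
```

>>> play_rows --series '[[[1,0.03,0.046,0.02,-0.07],[1,0.06,0.092,0.02,-0.14],[1,0.09,0.138,0.02,-0.21],[1,0.12,0.184,0.02,-0.28],[1,0.15,0.23,0.02,-0.35],[1,0.18,0.276,0.02,-0.42],[1,0.21,0.322,0.02,-0.48],[1,0.241,0.371,0.02,-0.543]]]' --force 20

```text
t: 1.1
tool_pos: [0.4662, -0.2114, 0.2529]
orientation: [3.136, -0.185, 0.001]
force: [0.3, -1.2, -0.9]
opening: 0.0336
```

>>> play_rows --series '[[[1,0,0,-0.02,0],[1,0,0,-0.04,0],[1,0,0,-0.06,0],[1,0,0,-0.08,0],[1,0,0,-0.08,0]]]'

```text
t: 1.6
tool_pos: [0.4636, -0.2121, 0.1694]
orientation: [-3.134, 0.18, 0.008]
force: [-1.0, 0.2, 0.4]
opening: 0.0004
```

Run:
```python
from h import *
s,R=pose(); print(s["tool_pos"],s["force"],"jaw axis yaw",np.degrees(np.arctan2(R[1,1],R[0,1])),W(-.030,0,.099)-s["tool_pos"])
r=cam("side"); crop(r,270,100,430,220,5,"pics/s1.png")
```

```text
[ 0.4636 -0.2121  0.1694] [-1.0211  0.1569  0.3868] jaw axis yaw -96.59232532257458 [0.0445 0.036  0.0016]
```

View pics/s1.png

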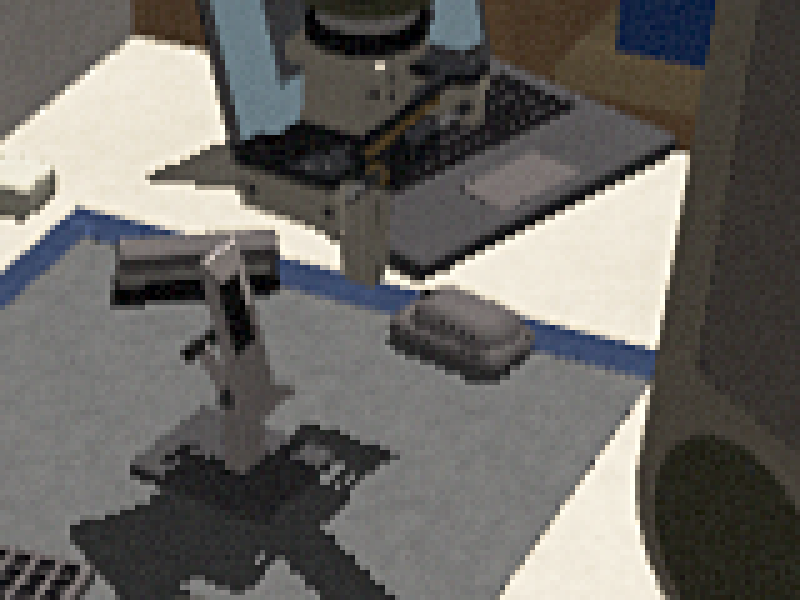

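The picture shows the shut fingers (crop ~365,230) clear of the stand, in front and to the right of it; the back-rest (crop ~235,330) is still nearly upright.

>>> play_rows --series '[[[1,0.0,0.018,0.0,0],[1,0.01,0.036,0,0],[1,0.03,0.036,0,0],[1,0.044,0.036,0.0,0],[1,0.044,0.036,0.0,0]]]'

```text
t: 2.15
tool_pos: [0.5113, -0.1774, 0.1745]
orientation: [3.136, -0.18, 0.004]
force: [0.4, 0.2, -0.5]
opening: 0.0006
```

>>> play_rows --series '[[[1,0.01,-0.001,0,0],[1,0.02,-0.002,0,0],[1,0.03,-0.003,0,0],[1,0.037,-0.004,0,0],[1,0.044,-0.005,-0.002,0],[1,0.051,-0.006,-0.004,0],[1,0.051,-0.006,-0.004,0]]]'

```text
t: 2.85
tool_pos: [0.5609, -0.1832, 0.168]
orientation: [-3.136, 0.181, 0.001]
force: [0.6, -0.1, -0.8]
opening: 0.0003
```

>>> play_rows --series '[[[1,0.008,-0.001,-0.004,0],[1,0.016,-0.002,-0.008,0],[1,0.023,-0.0025,-0.0125,0],[1,0.029,-0.003,-0.0175,0],[1,0.034,-0.0035,-0.0225,0],[1,0.036,-0.004,-0.025,0],[1,0.036,-0.004,-0.025,0]]]'

```text
t: 3.55
tool_pos: [0.5965, -0.1871, 0.143]
orientation: [-3.136, 0.181, 0.001]
force: [-0.5, 0.3, 0.8]
opening: 0.0002
```

Run:
```python
from h import *
s,R=pose(); print(s["tool_pos"],s["force"])
r=cam("side"); crop(r,270,130,370,205,8,"pics/s2.png")
```

```text
[ 0.5965 -0.1871  0.143 ] [-0.504   0.3273  0.8046]
```

View pics/s2.png

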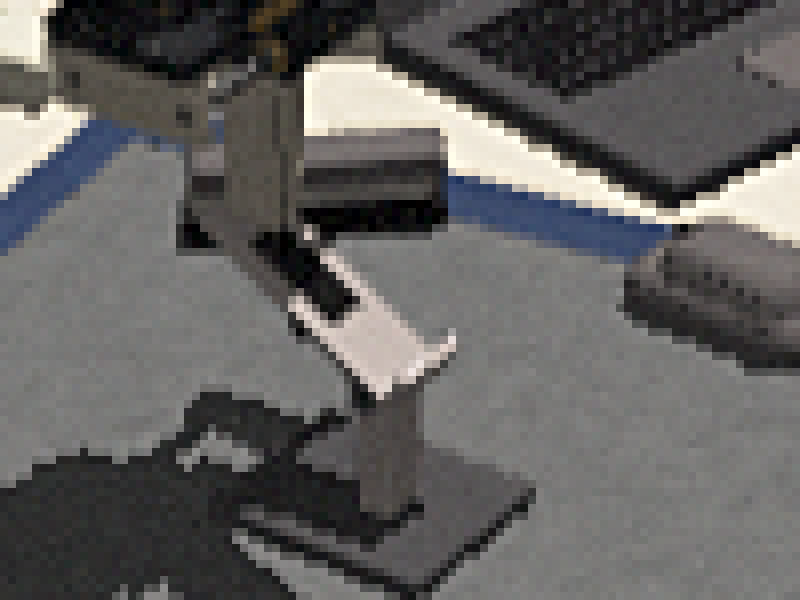

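The back-rest has tipped far back, with the fingertips on its upper part (crop ~265,235). I push on gently until the stop shows as force.

>>> play_rows --series '[[[1,0.002,0,-0.003,0],[1,0.003,0,-0.006,0],[1,0.003,0,-0.006,0]]]'

```text
t: 3.9
tool_pos: [0.5996, -0.1875, 0.1396]
orientation: [3.136, -0.181, 0.001]
force: [-6.8, 0.7, 11.8]
opening: 0.0006
```

>>> play_rows --series '[[[1,0.001,0,-0.002,0],[1,0.002,0,-0.004,0],[1,0.002,0,-0.004,0]]]'

```text
t: 4.2
tool_pos: [0.6005, -0.1877, 0.1384]
orientation: [3.135, -0.181, -0.002]
force: [-22.8, 4.3, 33.4]
opening: 0.0004
```

>>> play_rows --series '[[[1,-0.003,0.0,0.01,0],[1,-0.012,0.02,0.03,0],[-1,-0.02,0.05,0.06,0],[-1,-0.025,0.09,0.07,-0.04],[-1,-0.03,0.13,0.07,-0.08],[-1,-0.03,0.17,0.07,-0.12],[-1,-0.03,0.21,0.07,-0.16],[-1,-0.03,0.25,0.07,-0.16]]]'

```text
t: 5.0
tool_pos: [0.5712, 0.0643, 0.2039]
orientation: [-3.111, 0.433, -0.001]
force: [0.4, -0.0, 0.8]
opening: 0.0436
```

Run:
```python
from h import *
s,R=pose(); print(s["tool_pos"],s["force"],"jaw axis yaw",np.degrees(np.arctan2(R[1,1],R[0,1])))
r=cam("side"); crop(r,270,130,370,205,8,"pics/s3.png"); crop(r,225,225,290,275,10,"pics/s3p.png")
```

```text
[0.5712 0.0643 0.2039] [ 0.3974 -0.0103  0.8457] jaw axis yaw -105.86329731375066
```

View pics/s3.png

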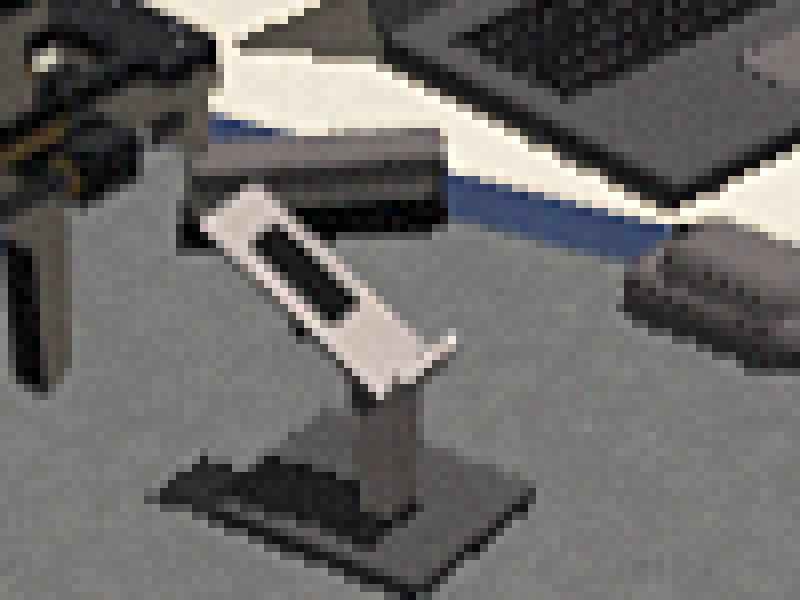

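View pics/s3p.png

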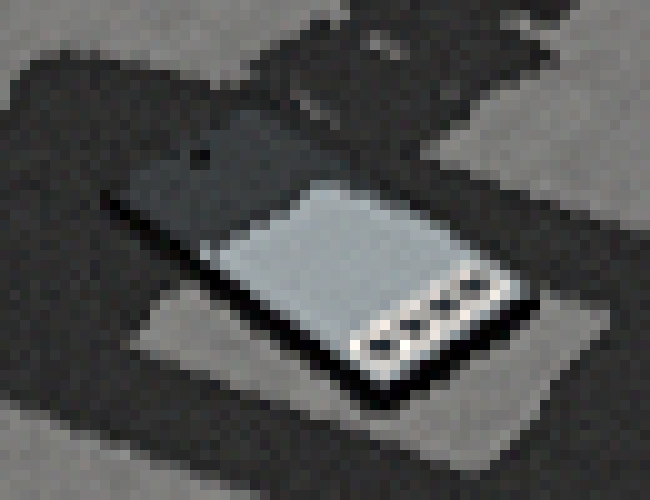

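Run:
```python
from h import *
s=cam("side");t=cam("top")
P=onplane(s,np.array([[202,155],[375,390],[540,300],[105,190]])/10-.5+225,0.012);print(P)
print("centre from dot", P[0,:2]-.054*np.array([np.cos(np.radians(-15.8)),np.sin(np.radians(-15.8))]))
T=W(.0811,0,.0595); B=W(-.0107,0,.0066)
for r,n in((t,"top"),(s,"side")):
    uv=proj(r,[T,B]).round().astype(int); x0,y0=uv.min(0)-18;x1,y1=uv.max(0)+18
    crop(r,x0,y0,x1,y1,9,f"pics/{n}4.png"); print(n,x0,y0,(proj(r,[T,W(.0811,.02,.0595),W(.0811,-.02,.0595),W(-.0187,.02,.0204),W(-.0187,-.02,.0204)])-[x0,y0]+.5)*9)
    u,v=np.meshgrid(np.arange(x0,x1),np.arange(y0,y1)); Q=depthpts(r,np.c_[u.ravel(),v.ravel()])
    d=Q[:,:2]-C; X=d@EX+.010; Y=d@EY-.0005; Z=Q[:,2]-.072
    dist=-.5*X+.866*Z; m=(abs(dist-.011)<.008)&(X<.09)&(X>-.02)&(abs(Y)<.03)
    along=.866*X+.5*Z
    print(m.sum(),"n med",np.median(dist[m]),"fit",np.polyfit(along[m],dist[m],1),"Y",np.percentile(Y[m],[0,3,50,97,100]),"along",np.percentile(along[m],[1,99]))
```

```text
[[0.6163 0.1417 0.012 ]
 [0.5138 0.2051 0.012 ]
 [0.4917 0.1516 0.012 ]
 [0.6332 0.168  0.012 ]]
centre from dot [0.5644 0.1564]
top 365 133 [[221.5652 164.6081]
 [162.0891 156.1704]
 [280.9614 173.0642]
 [111.2932 464.6507]
 [228.0441 481.0147]]
435 n med 0.011948267084608576 fit [-0.0066  0.012 ] Y [-0.0224 -0.0203 -0.0018  0.017   0.0194] along [-0.0064  0.1001]
side 279 137 [[164.4879 164.2182]
 [132.3405 187.7376]
 [196.1336 141.066 ]
 [358.8951 357.1529]
 [420.0443 307.1086]]
298 n med 0.012619787479680022 fit [-0.0059  0.0126] Y [-0.0222 -0.0191  0.0034  0.0215  0.0233] along [-0.0143  0.0958]
```

View pics/top4.png

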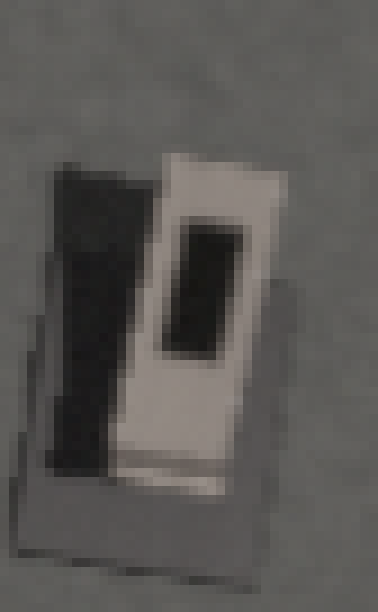

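View pics/side4.png

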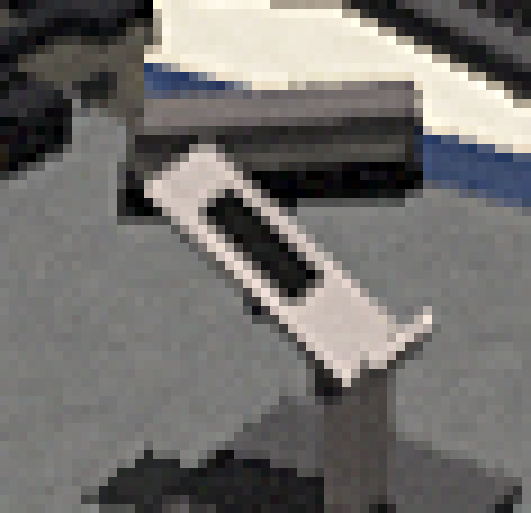

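>>> play_rows --series '[[[-1,-0.002,0.035,0,0],[-1,-0.004,0.065,-0.02,0],[-1,-0.005,0.085,-0.05,0],[-1,-0.005,0.093,-0.08,0],[-1,-0.005,0.093,-0.11,0],[-1,-0.005,0.093,-0.14,0],[-1,-0.005,0.093,-0.15,0],[-1,-0.005,0.093,-0.15,0]]]'

```text
t: 5.95
tool_pos: [0.5651, 0.1546, 0.0519]
orientation: [3.11, -0.432, -0.005]
force: [0.1, 0.3, 0.2]
opening: 0.0927
```

Run:
```python
from h import *
s,R=pose(); print(s["tool_pos"],s["opening"],"jaw axis yaw",np.degrees(np.arctan2(R[1,1],R[0,1])))
r=cam("side"); crop(r,210,190,310,265,8,"pics/s5.png")
```

```text
[0.5651 0.1546 0.0519] 0.09270847175615432 jaw axis yaw -105.82337648573622
```

View pics/s5.png

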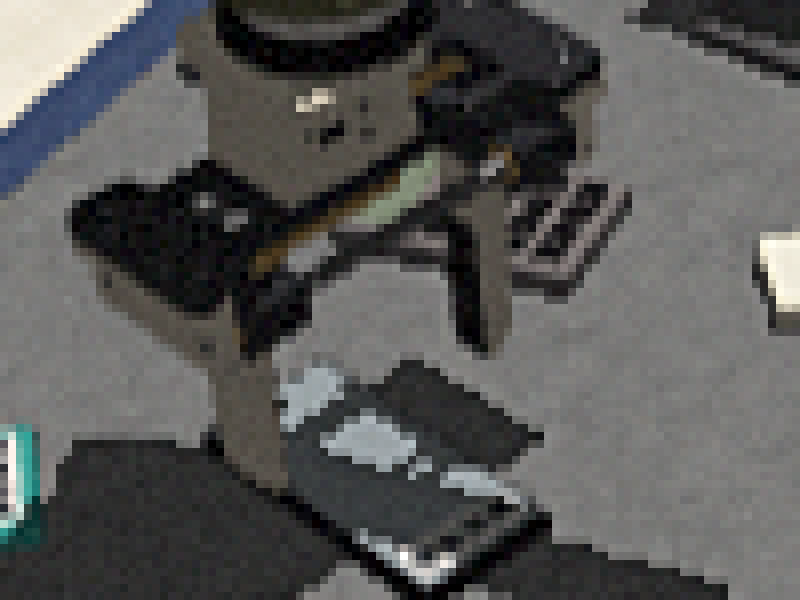

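>>> play_rows --series '[[[-1,0,0.002,-0.01,0],[-1,0,0.002,-0.02,0],[-1,0,0.002,-0.028,0],[-1,0,0.002,-0.034,0],[-1,0,0.002,-0.034,0]]]'

```text
t: 6.5
tool_pos: [0.5654, 0.1576, 0.0183]
orientation: [3.111, -0.431, -0.003]
force: [-1.0, 0.6, -0.0]
opening: 0.0932
```

>>> play_rows --series '[[[0,0,0,0,0],[0.2,0,0,0,0],[0.4,0,0,0,0],[1,0,0,0,0],[1,0,0,0,0],[1,0,0,0,0],[1,0,0,0,0]]]' --force 10

```text
t: 7.2
tool_pos: [0.5667, 0.1579, 0.02]
orientation: [-3.112, 0.431, -0.001]
force: [-0.2, 0.1, 3.0]
opening: 0.0619
```

>>> play_rows --series '[[[1,0,0,0.01,0],[1,0,0,0.03,0],[1,0,0,0.05,0],[1,0,0,0.05,0]]]'

```text
t: 7.6
tool_pos: [0.5687, 0.1582, 0.0732]
orientation: [-3.11, 0.431, -0.008]
force: [0.7, 0.1, -0.4]
opening: 0.0618
```

Run:
```python
from h import *
s,R=pose(); print(s["tool_pos"],s["force"],s["opening"])
r=cam("side"); crop(r,210,190,310,265,8,"pics/s6.png")
```

```text
[0.5687 0.1582 0.0732] [ 0.7482  0.0741 -0.4372] 0.06182296431214244
```

View pics/s6.png

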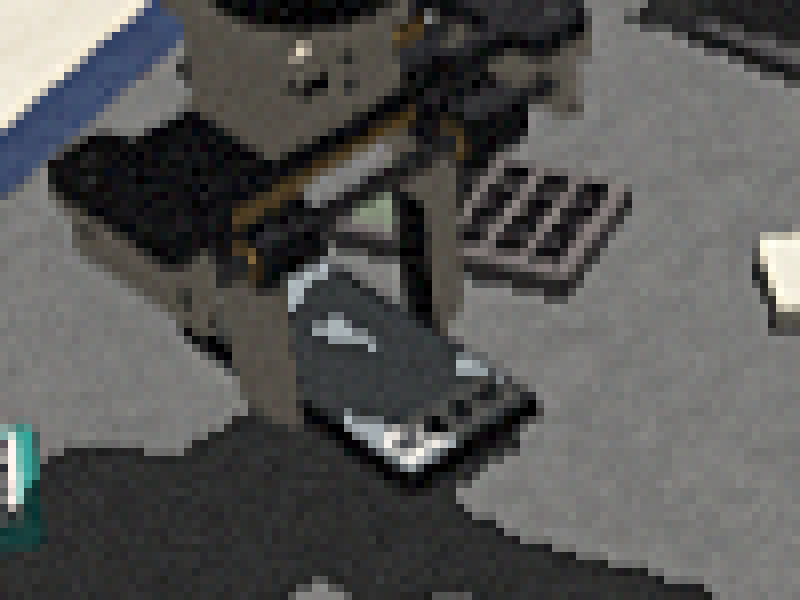

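>>> play_rows --series '[[[1,0,0,0.03,0],[1,0,0,0.06,0.02],[1,0.001,-0.02,0.09,0.04],[1,0.002,-0.045,0.115,0.06],[1,0.003,-0.075,0.13,0.08],[1,0.004,-0.105,0.13,0.1],[1,0.006,-0.135,0.13,0.12],[1,0.007,-0.165,0.13,0.14]]]'

```text
t: 8.45
tool_pos: [0.5728, -0.0084, 0.1982]
orientation: [-3.134, 0.211, 0.003]
force: [0.6, -0.4, -1.0]
opening: 0.0613
```

>>> play_rows --series '[[[1,0.001,-0.03,0,0.02],[1,0.002,-0.06,0,0.02],[1,0.003,-0.09,0,0.02],[1,0.004,-0.12,0,0.02],[1,0.005,-0.145,0,0.02],[1,0.006,-0.165,0,0.02],[1,0.007,-0.177,0,0.02],[1,0.007,-0.177,0,0.02]]]'

```text
t: 9.25
tool_pos: [0.5798, -0.1853, 0.1983]
orientation: [-3.136, 0.184, 0.003]
force: [0.4, 0.7, -0.3]
opening: 0.0618
```

Run:
```python
from h import *
s,R=pose(); print(s["tool_pos"],s["force"],s["opening"],"jaw axis yaw",np.degrees(np.arctan2(R[1,1],R[0,1])))
r=cam("side"); crop(r,250,110,370,200,6.6,"pics/s7.png")
r=cam("top"); crop(r,330,110,450,210,6,"pics/t7.png")
```

```text
[ 0.5798 -0.1853  0.1983] [ 0.3595  0.7274 -0.2655] 0.06175317027273031 jaw axis yaw -96.70250294651461
```

View pics/s7.png

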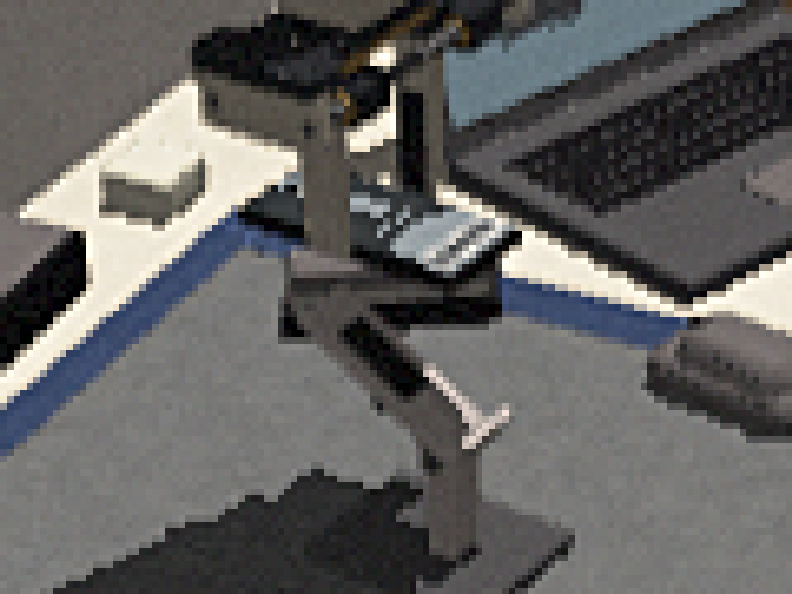

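View pics/t7.png

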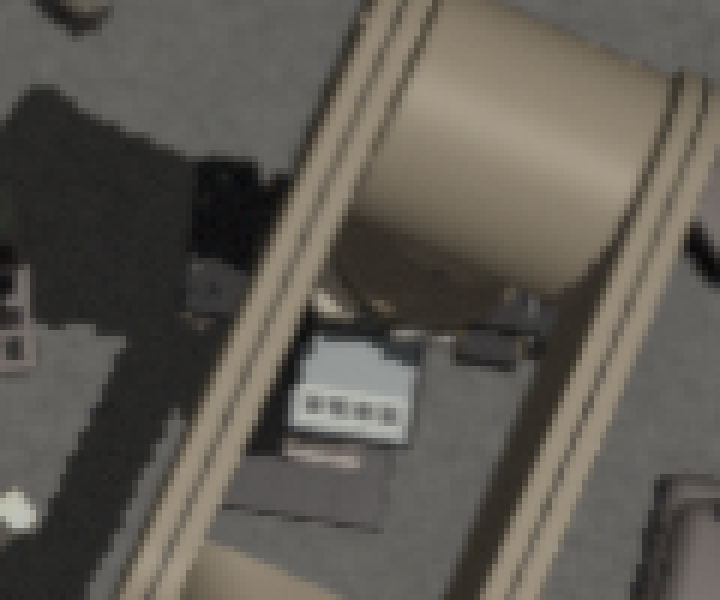

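Run:
```python
from h import *
r=cam("top")
P=onplane(r,np.array([[287,432],[408,445]])/6.-.5+np.array([330,110]),0.192); d=P[:,:2]-C
print(P, np.linalg.norm(P[1]-P[0]), np.c_[d@EX+.010,d@EY-.0005], np.degrees(np.arctan2(*(P[0]-P[1])[[1,0]]))-90)
print((W(.043,0,0)))
s=pose()[0]; dd=s["tool_pos"][:2]-C; print(dd@EX+.010,dd@EY-.0005)
```

```text
[[ 0.5184 -0.1482  0.192 ]
 [ 0.5136 -0.206   0.192 ]] 0.0580306348677617 [[-0.023   0.0289]
 [-0.0211 -0.0291]] -4.7316913411559085
[ 0.5806 -0.1845  0.072 ]
0.04247810916772022 0.0012243389962687157
```

The phone hangs level between the fingers above the stand, camera end to the back; its lower corners in the top picture (287,432 and 408,445) put it on the stand's centre line within 1 mm. Now I lower it to just above contact.

>>> play_rows --series '[[[1,0,-0.001,-0.015,0],[1,0.001,-0.001,-0.03,0],[1,0.001,-0.001,-0.04,0],[1,0.001,-0.001,-0.046,0],[1,0.001,-0.001,-0.046,0]]]'

```text
t: 9.9
tool_pos: [0.5804, -0.1847, 0.1517]
orientation: [-3.135, 0.181, 0.004]
force: [0.4, 0.1, -2.0]
opening: 0.0619
```

>>> play_rows --series '[[[1,0,0,-0.003,0],[1,0,0,-0.006,0],[1,0,0,-0.009,0],[1,0,0,-0.009,0]]]'

```text
t: 10.3
tool_pos: [0.5816, -0.1854, 0.1446]
orientation: [3.136, -0.181, 0.001]
force: [0.2, -0.1, 0.0]
opening: 0.0617
```

Run:
```python
from h import *
s,R=pose(); print(s["tool_pos"],s["force"],s["opening"])
r=cam("side"); crop(r,250,110,370,200,6.6,"pics/s8.png")
```

```text
[ 0.5816 -0.1854  0.1446] [ 0.1889 -0.1216  0.012 ] 0.06170655135299258
```

View pics/s8.png

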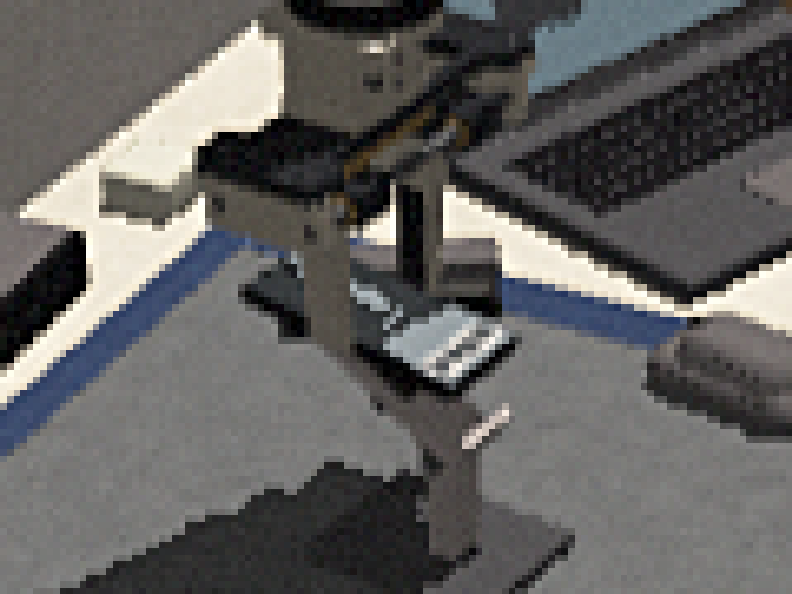

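It has touched the back-rest's top edge and begun to turn in the grip (lower edge at crop ~480,370), with almost no force. I go on down.

>>> play_rows --series '[[[1,0.0,0,-0.003,0],[1,0.001,0,-0.006,0],[1,0.001,0,-0.008,0],[1,0.002,0,-0.01,0],[1,0.002,0,-0.01,0]]]'

```text
t: 10.85
tool_pos: [0.5833, -0.1851, 0.1341]
orientation: [-3.136, 0.181, 0.001]
force: [-1.1, 0.3, -0.8]
opening: 0.0616
```

Run:
```python
from h import *
s,R=pose(); print(s["tool_pos"],s["force"],s["opening"])
r=cam("side"); crop(r,270,130,370,205,8,"pics/s9.png")
r=cam("top"); crop(r,350,130,430,210,7,"pics/t9.png")
```

```text
[ 0.5833 -0.1851  0.1341] [-1.0639  0.261  -0.7866] 0.06160725835335422
```

View pics/s9.png

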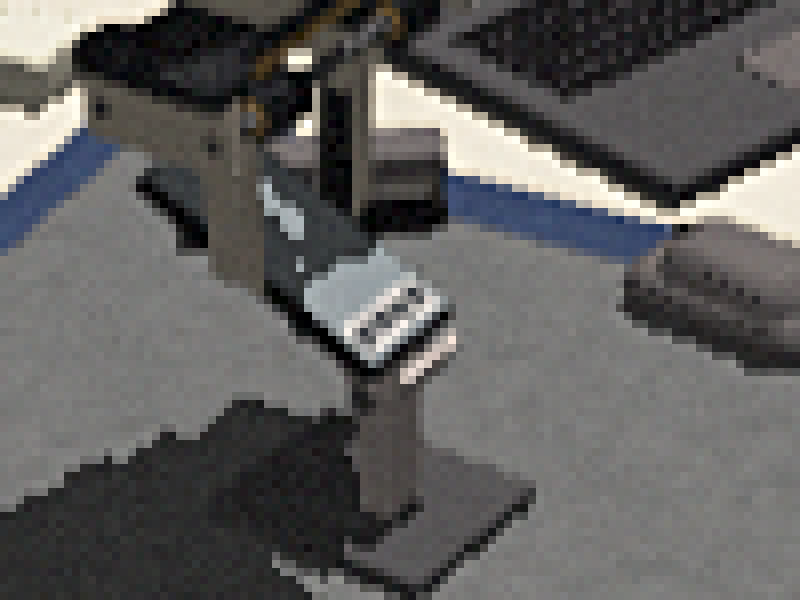

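View pics/t9.png

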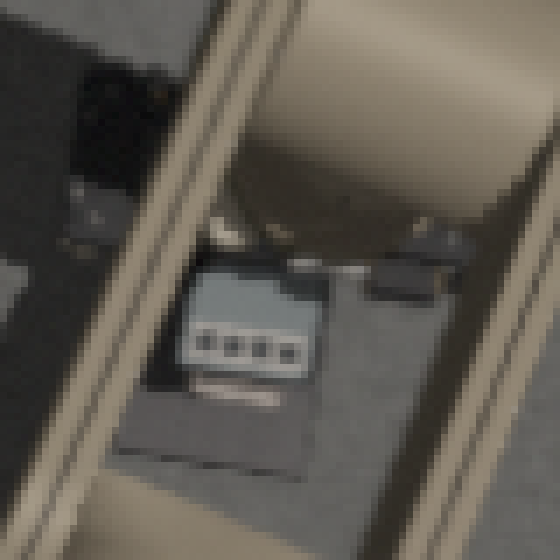

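>>> play_rows --series '[[[1,0.001,0,-0.002,0],[1,0.002,0,-0.004,0],[1,0.003,0,-0.006,0],[1,0.003,0,-0.006,0]]]'

```text
t: 11.35
tool_pos: [0.5869, -0.1854, 0.1302]
orientation: [3.136, -0.181, 0.002]
force: [-4.9, 1.2, 9.0]
opening: 0.0622
```

```bash
cat > look.py <<'E'
from h import *
import sys
n=sys.argv[1]
s,R=pose(); print(s["t"],s["tool_pos"],s["force"],s["opening"])
r=cam("side"); crop(r,270,130,370,205,8,f"pics/s{n}.png")
E=[]
# expected screen corners when seated (hinge-rel)
u=np.array([.866,.5]);nn=np.array([-.5,.866]);c=.059*u+.016*nn
for a,b in((-.065,.031),(-.065,-.031),(.065,-.031),(.065,.031)):
    p=c+a*u+.005*nn; E.append(W(p[0],b,p[1]))
print("seated corners in side crop",((proj(r,E)-[270,130]+.5)*8).round(0).tolist())
x=r["color"].copy(); 
t=cam("top"); crop(t,350,130,430,210,7,f"pics/t{n}.png"); print("top crop",((proj(t,E)-[350,130]+.5)*7).round(0).tolist())
# depth of phone surface slope
u0,v0=np.meshgrid(np.arange(285,335),np.arange(140,180)); Q=depthpts(r,np.c_[u0.ravel(),v0.ravel()])
d=Q[:,:2]-C; X=d@EX+.010; Y=d@EY-.0005; Z=Q[:,2]-.072
m=(abs(Y)<.022)&(Z>.015)&(Z<.085)&(X>-.012)&(X<.03); 
if m.sum()>5: print(m.sum(),"slope deg",np.degrees(np.arctan(np.polyfit(X[m],Z[m],1)[0])),"normal height med",np.median(-.5*X[m]+.866*Z[m]),"(seated .021)")
E
python3 look.py 10
```

```text
11.35 [ 0.5869 -0.1854  0.1302] [-4.9461  1.176   8.9539] 0.062204702841349525
seated corners in side crop [[370.0, 395.0], [454.0, 326.0], [229.0, 117.0], [140.0, 181.0]]
top crop [[166.0, 373.0], [306.0, 393.0], [361.0, 114.0], [216.0, 94.0]]
139 slope deg 28.866080575621915 normal height med 0.02270588399936793 (seated .021)
```

View pics/s10.png

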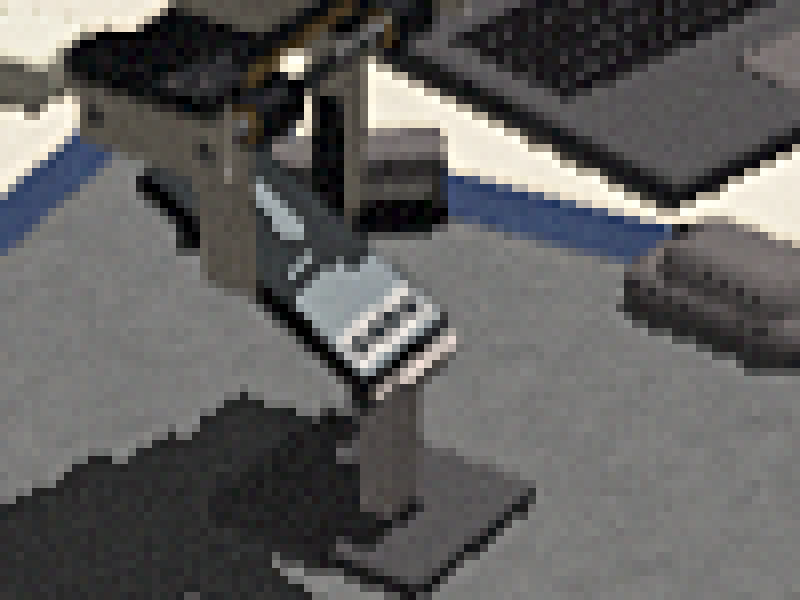

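View pics/t10.png

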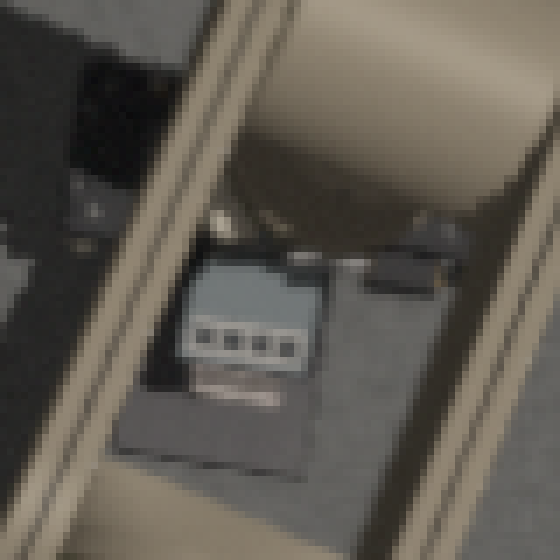

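Flush: the force is along the back-rest's normal. The phone still sits about 4 mm up-slope of the lip (lower edge at row ~368 in the top crop), so I slide it down along the slope.

>>> play_rows --series '[[[1,-0.001,0,0.0,0],[1,-0.002,0,-0.0005,0],[1,-0.003,0,-0.001,0],[1,-0.003,0,-0.001,0]]]'

```text
t: 11.85
tool_pos: [0.5846, -0.1855, 0.1291]
orientation: [3.136, -0.181, 0.005]
force: [-1.6, 0.4, 6.1]
opening: 0.062
```

```bash
python3 look.py 11
```

```text
11.85 [ 0.5846 -0.1855  0.1291] [-1.6087  0.3556  6.0784] 0.06195455795277448
seated corners in side crop [[370.0, 395.0], [454.0, 326.0], [229.0, 117.0], [140.0, 181.0]]
top crop [[166.0, 373.0], [306.0, 393.0], [361.0, 114.0], [216.0, 94.0]]
136 slope deg 27.94244713022886 normal height med 0.02323283572867343 (seated .021)
```

View pics/t11.png

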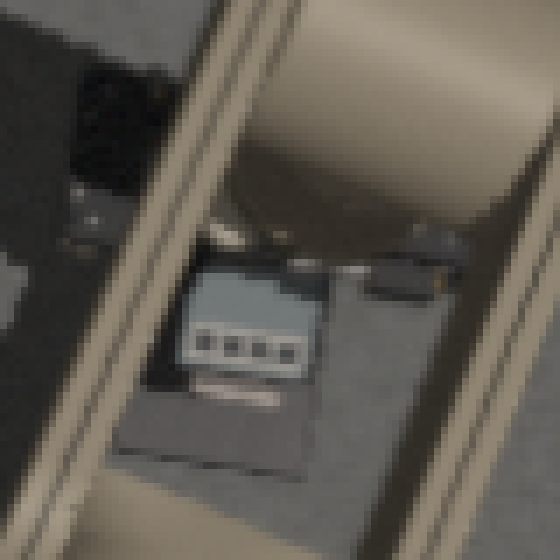

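>>> play_rows --series '[[[1,-0.001,0,-0.0005,0],[1,-0.002,0,-0.001,0],[1,-0.002,0,-0.001,0]]]'

```text
t: 12.25
tool_pos: [0.5824, -0.1855, 0.1279]
orientation: [3.136, -0.181, 0.004]
force: [-0.0, 0.3, 5.7]
opening: 0.0617
```

>>> play_rows --series '[[[1,-0.001,0,-0.0005,0],[1,-0.001,0,-0.0005,0]]]'

```text
t: 12.45
tool_pos: [0.5823, -0.1855, 0.1278]
orientation: [3.136, -0.181, 0.007]
force: [3.2, 0.1, 5.8]
opening: 0.0617
```

```bash
python3 look.py 12
```

```text
12.45 [ 0.5823 -0.1855  0.1278] [3.2372 0.053  5.844 ] 0.0616593283536273
seated corners in side crop [[370.0, 395.0], [454.0, 326.0], [229.0, 117.0], [140.0, 181.0]]
top crop [[166.0, 373.0], [306.0, 393.0], [361.0, 114.0], [216.0, 94.0]]
138 slope deg 28.99819943865015 normal height med 0.022719961657476147 (seated .021)
```

View pics/t12.png

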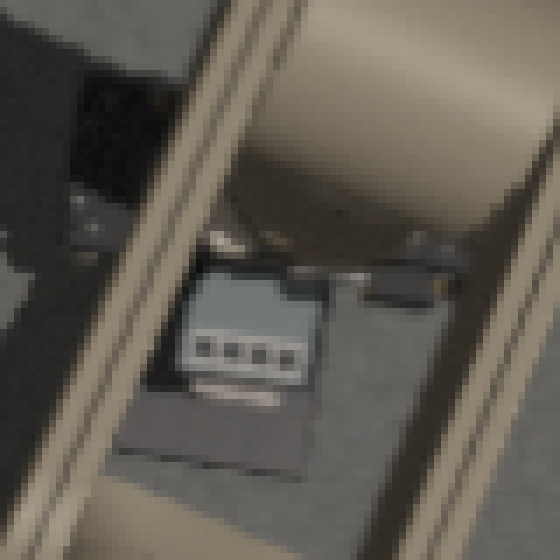

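View pics/s12.png

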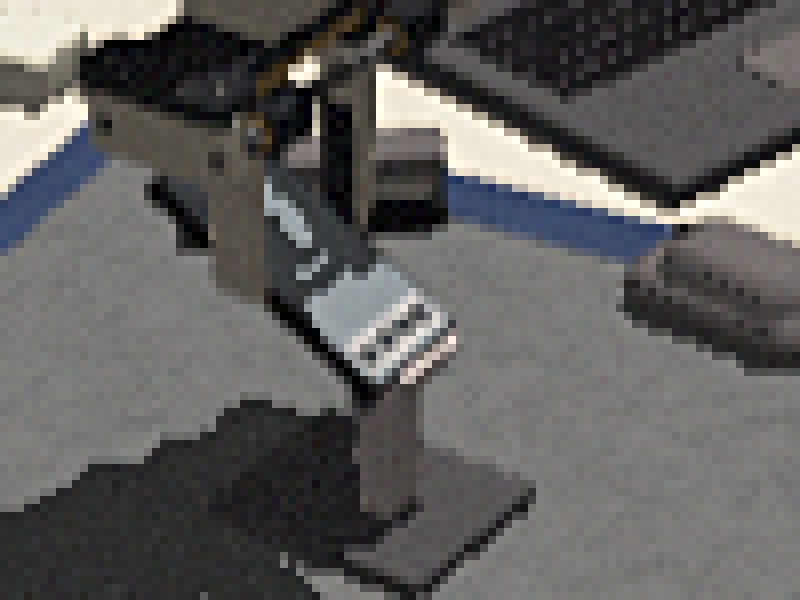

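Run:
```python
from h import *
t=cam("top"); c=t["color"]
cv2.imwrite("pics/t13.png",cv2.resize(c[160:195,368:402,::-1],None,fx=17,fy=17,interpolation=cv2.INTER_CUBIC))
b=c[:,:,2].astype(int)
for v in range(170,190): print(v,c[v,372:400].sum(1).tolist())
```

```text
170 [386, 392, 367, 275, 118, 113, 232, 327, 350, 347, 341, 325, 325, 322, 325, 325, 318, 262, 164, 145, 153, 153, 153, 136, 128, 187, 227, 250]
171 [389, 391, 345, 190, 84, 136, 254, 343, 351, 353, 350, 352, 352, 352, 354, 349, 346, 295, 183, 149, 145, 146, 143, 128, 114, 208, 271, 271]
172 [392, 372, 287, 133, 105, 224, 331, 352, 352, 352, 353, 352, 355, 355, 352, 354, 352, 336, 280, 194, 181, 182, 174, 144, 118, 220, 284, 296]
173 [393, 354, 212, 101, 171, 294, 345, 352, 355, 352, 350, 355, 353, 355, 352, 355, 352, 350, 341, 326, 321, 325, 317, 251, 149, 220, 280, 288]
174 [387, 338, 156, 95, 189, 308, 351, 353, 352, 352, 353, 353, 352, 350, 353, 349, 351, 353, 353, 352, 350, 350, 341, 272, 186, 248, 283, 286]
175 [369, 273, 116, 95, 224, 336, 352, 351, 351, 354, 354, 351, 353, 351, 352, 352, 352, 351, 353, 352, 352, 348, 323, 245, 204, 261, 280, 280]
176 [346, 185, 93, 111, 245, 355, 373, 360, 362, 363, 364, 357, 355, 355, 354, 356, 352, 353, 352, 352, 353, 349, 317, 244, 235, 280, 292, 283]
177 [281, 128, 80, 146, 288, 404, 440, 442, 439, 431, 418, 404, 390, 381, 370, 365, 362, 
[... 1079 characters left out ...]
 149, 281, 391, 401, 417, 418, 391, 363, 332, 311, 296, 304, 292, 260, 243, 221, 218, 217, 206, 263, 292, 294, 298, 305]
186 [240, 240, 238, 235, 212, 184, 250, 301, 349, 391, 424, 426, 411, 416, 428, 438, 418, 361, 293, 257, 255, 259, 237, 249, 292, 292, 296, 301]
187 [258, 259, 253, 257, 247, 243, 253, 261, 272, 285, 302, 296, 308, 339, 370, 404, 425, 391, 296, 269, 271, 272, 250, 252, 286, 291, 292, 297]
188 [260, 260, 258, 261, 256, 256, 264, 261, 260, 260, 266, 261, 268, 274, 283, 291, 305, 289, 269, 268, 268, 268, 252, 257, 281, 282, 286, 290]
189 [259, 264, 261, 258, 258, 259, 260, 263, 257, 259, 263, 266, 264, 260, 259, 264, 263, 263, 267, 269, 270, 262, 256, 268, 289, 286, 290, 295]
```

View pics/t13.png

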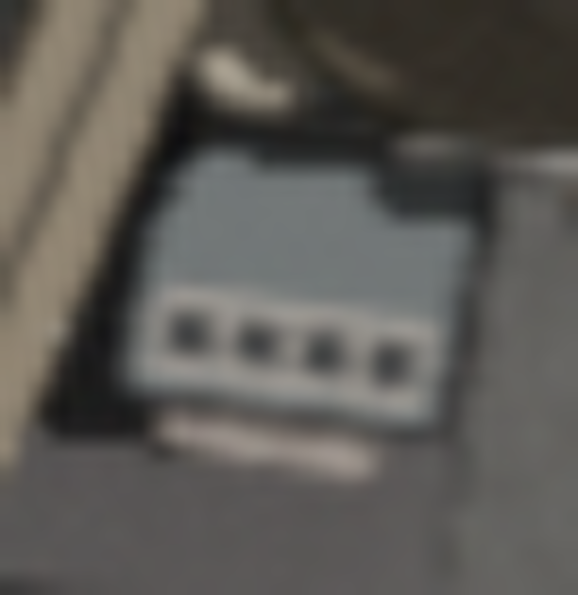

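Run:
```python
from h import *
t=cam("top")
def Y(px,z):
    P=onplane(t,np.array([px])/17.-.5+np.array([368,160]),z); d=P[:,:2]-C; return (d@EX+.010, d@EY-.0005)
print("lip",Y((267,445),.0909),[Y(p,.0909) for p in((157,425),(378,465))])
print("screen",[Y(p,.0887) for p in((130,388),(437,415),(283.5,401))])
print("dots",[Y(p,.094) for p in((187,335),(388,362),(289,348))])
```

```text
lip (array([-0.0205]), array([0.])) [(array([-0.0197]), array([0.0201])), (array([-0.0213]), array([-0.0202]))]
screen [(array([-0.0135]), array([0.0256])), (array([-0.0106]), array([-0.0299])), (array([-0.012]), array([-0.0021]))]
dots [(array([-0.0033]), array([0.0171])), (array([-0.003]), array([-0.0193])), (array([-0.003]), array([-0.0013]))]
```

>>> play_rows --series '[[[1,0,0.0005,0.0003,0],[1,0,0.001,0.0003,0],[1,0,0.0013,0.0,0],[1,0,0.0013,0,0]]]'

```text
t: 13.05
tool_pos: [0.5822, -0.1853, 0.1278]
orientation: [3.134, -0.181, 0.007]
force: [3.8, -4.5, 6.3]
opening: 0.0618
```

>>> play_rows --series '[[[-0.35,0,0,0,0],[-0.4,0,0,0,0],[-0.5,0,0,0,0],[-0.7,0,0,0,0],[-1,0,0,0,0],[-1,0,0,0,0],[-1,0,0,0,0]]]'

```text
t: 13.75
tool_pos: [0.5803, -0.1838, 0.126]
orientation: [-3.136, 0.181, 0.0]
force: [-0.4, -0.3, 0.3]
opening: 0.0922
```

```bash
python3 look.py 14
```

```text
13.75 [ 0.5803 -0.1838  0.126 ] [-0.354  -0.2858  0.2599] 0.0921605071212295
seated corners in side crop [[370.0, 395.0], [454.0, 326.0], [229.0, 117.0], [140.0, 181.0]]
top crop [[166.0, 373.0], [306.0, 393.0], [361.0, 114.0], [216.0, 94.0]]
140 slope deg 27.896829969346918 normal height med 0.023106597014955814 (seated .021)
```

View pics/s14.png

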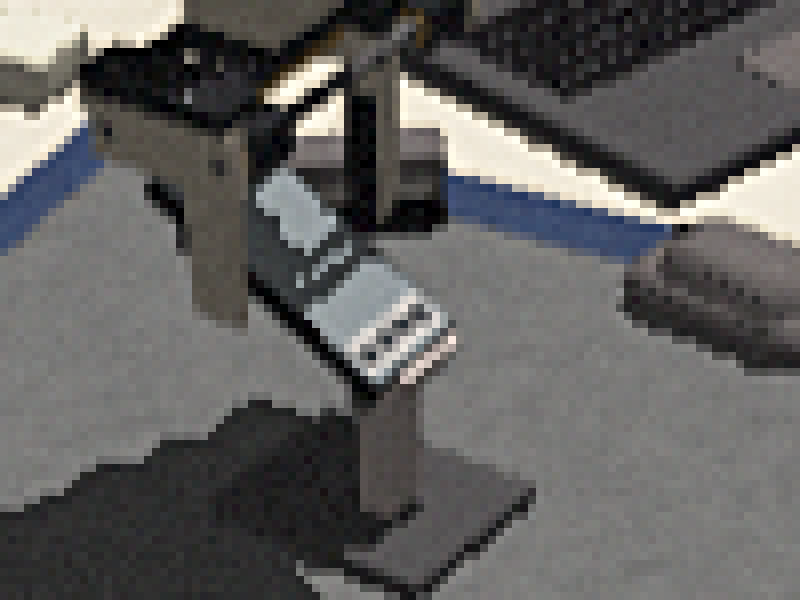

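The phone rests on the stand, fingers open and clear (tips at crop ~220,320 and ~385,215). I lift straight up and away to look.

>>> play_rows --series '[[[-1,0,0,0.02,0],[-1,0,0,0.04,0],[-1,0,0,0.07,0],[-1,0,0,0.1,0],[-1,-0.02,-0.02,0.12,0],[-1,-0.05,-0.06,0.13,0],[-1,-0.08,-0.1,0.13,0],[-1,-0.11,-0.14,0.13,0]]]'

```text
t: 14.65
tool_pos: [0.4702, -0.3243, 0.2571]
orientation: [3.135, -0.179, 0.002]
force: [0.4, -0.7, 0.3]
opening: 0.0928
```

>>> play_rows --series '[[[-1,-0.03,-0.04,0,0],[-1,-0.06,-0.08,0,0],[-1,-0.09,-0.12,0,0],[-1,-0.12,-0.16,0,0],[-1,-0.15,-0.2,0,0],[-1,-0.15,-0.2,0,0]]]'

```text
t: 15.25
tool_pos: [0.3163, -0.5273, 0.2557]
orientation: [3.135, -0.19, -0.003]
force: [0.6, 1.5, -0.1]
opening: 0.0932
```

```bash
python3 look.py 15
python3 - <<'E'
from h import *
t=cam("top"); crop(t,360,125,410,195,8,"pics/t16.png"); cv2.imwrite("pics/tfull.png",t["color"][:,:,::-1])
u0,v0=np.meshgrid(np.arange(360,410),np.arange(125,195)); Q=depthpts(t,np.c_[u0.ravel(),v0.ravel()])
d=Q[:,:2]-C; X=d@EX+.010; Y=d@EY-.0005; Z=Q[:,2]-.072
a=.866*X+.5*Z-.059; n=-.5*X+.866*Z-.016
m=(abs(a)<.06)&(abs(Y)<.029)&(abs(n)<.015); print(m.sum(),np.polyfit(a[m],n[m],1))
m=(abs(a)<.085)&(abs(Y)<.045)&(n>-.003)&(n<.015); print("a",np.percentile(a[m],[1,99]),"Y",np.percentile(Y[m],[1,50,99]),"exp ±.065, ±.031")
E
```

```text
15.25 [ 0.3163 -0.5273  0.2557] [ 0.5943  1.4839 -0.093 ] 0.09323233592858714
seated corners in side crop [[370.0, 395.0], [454.0, 326.0], [229.0, 117.0], [140.0, 181.0]]
top crop [[166.0, 373.0], [306.0, 393.0], [361.0, 114.0], [216.0, 94.0]]
150 slope deg 29.78977435104659 normal height med 0.02292168586911649 (seated .021)
721 [-0.006   0.0059]
a [-0.0682  0.0656] Y [-0.0312 -0.0011  0.0285] exp ±.065, ±.031
```

View pics/t16.png

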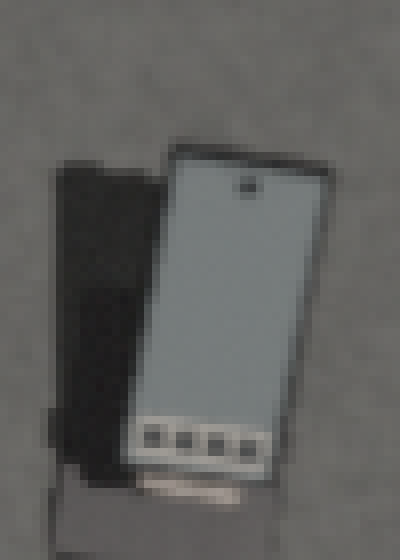

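View pics/s15.png

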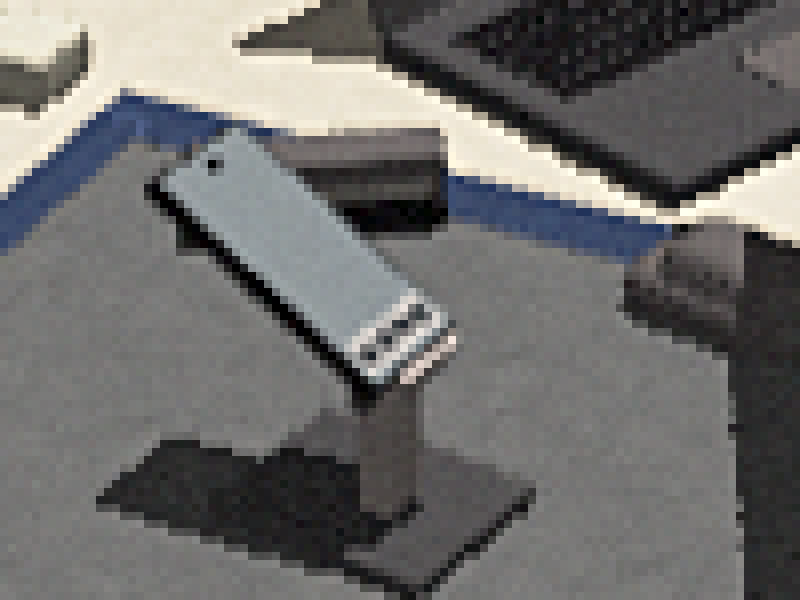

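View pics/tfull.png

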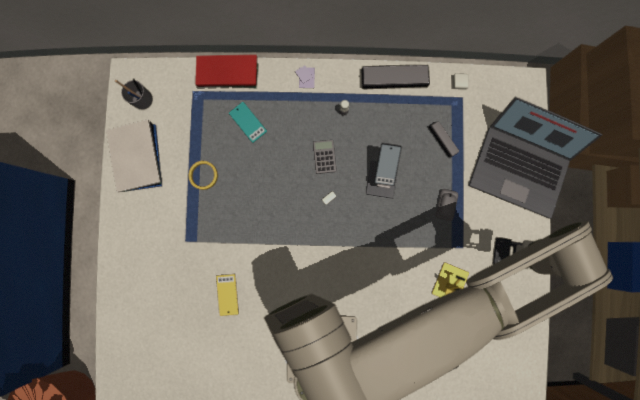

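Run:
```python
from h import *
t=cam("top");s=cam("side")
u=np.array([.866,.5]);n=np.array([-.5,.866])
def chk(r,px):
    c,d=ray(r,[px]); d=d[0]
    # intersect with screen plane: normal height .021 + measured
    f=lambda P:(((P[:2]-C)@EX+.010),((P[:2]-C)@EY-.0005),P[2]-.072)
    N=lambda P:-.5*f(P)[0]+.866*f(P)[2]-.0215
    k=-N(c)/(N(c+d)-N(c)); P=c+k*d; x,y,z=f(P); return .866*x+.5*z-.059,y
for nm,r,pp in(("top",t,[(247,187),(170,150),(330,172),(272,480)]),("side",s,[(213,162),(152,185),(370,392),(452,325)])):
    for p in pp:
        q=np.array(p)/8-.5+(np.array([360,125]) if nm=="top" else np.array([270,130])); print(nm,p,chk(r,q))
```

```text
top (247, 187) (np.float64(0.054241941143070155), np.float64(-0.0009060108670307864))
top (170, 150) (np.float64(0.06428251817320663), np.float64(0.02961300197142085))
top (330, 172) (np.float64(0.06459259058302197), np.float64(-0.030165908712935983))
top (272, 480) (np.float64(-0.060911812878716276), np.float64(-0.030900642642615966))
side (213, 162) (np.float64(0.05319265118796382), np.float64(-0.004666705206499538))
side (152, 185) (np.float64(0.06042071601578658), np.float64(0.02888118869966985))
side (370, 392) (np.float64(-0.06432204966698457), np.float64(0.0304143646431658))
side (452, 325) (np.float64(-0.06436806764794456), np.float64(-0.029887863332399272))
```

```bash
python3 -c "
from h import *
print(robot.close_job())"
```

```text
the job is handed in; nothing more can be done
None
```

I tipped the back-rest back to its stop and laid the phone on it: screen outwards, camera end up, lower edge against the lip. The job is handed in, at about 15 s of the 56 s allowed.

- **Back-rest:** I pushed until I felt about 40 N along its 30° normal, and it stayed there after I let go.
- **Placing the phone:** I gripped it across its width at 10 N and let it turn in the grip against the back-rest's top edge until it lay flush. Then I slid it down until I felt the lip, and only then opened the fingers, so it was not dropped.
- **Last checks:**
  - The slope measured about 30°.
  - The screen sits 10 mm above the back-rest's face, so the phone is flush.
  - The camera dot is 53–54 mm up from the seat point; it should be 54 mm.
- **Other things on the desk:** compared by eye in the top view, they are where they were.

**Centring:** the top camera puts the phone within about 1 mm of the centre line. The side camera's dot reading disagreed and gave 4–5 mm off, although the phone's corners in that same view agree with under 1 mm. Just before letting go I tried to shift the phone about 1 mm sideways, and friction seems to have held it where it was.

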